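Clamp the matching furniture leg in the jig

ROBOT

A 6-joint arm with a two-finger parallel gripper is mounted at the origin on the work surface. World frame = base frame: x ahead of the robot, y to its left, z up, the work surface at z = 0. Lengths are in m, angles in degrees, forces in N, time in s.
With the tool pointing down it reaches from about 0.35 to 0.725 m from the base axis. Payload 4.3 kg.
Tool frame: the origin (TCP) lies at the very end of the fingers, on their centre line; the grasp point (between the pads) lies 19 mm behind it; z points along the fingers, y is the line along which they close (so a half turn about z gives the same grasp; the last joint's range is limited). The gripper opens to 85 mm and grips with 20 to 120 N. Pads are 22 mm wide; open, the fingers measure 114 mm over their backs; the gripper's body (76 mm by 85 mm) begins 54 mm behind the grasp point. The pads swing forward as they close: fully open they stand 13 mm farther back than shut.
Start: joints at [-75.82, 21.618, 4.641, 73.018, 0, 83.68], TCP at [0.201, -0.539, 0.231] pointing down, gripper open.
Joint ranges: [-156.06, 156.06], [-48.1, 94.91], [-58.44, 69.94], [-101.28, 121.22], [-78.64, 73.56], [-180, 180]. Speed limits (degrees/s): [147.25, 147.25, 180, 180, 180, 180].

INTERFACE

Orientations are given as [roll, pitch, yaw] about the fixed x, y, z axes, in that order (R = Rz(yaw) Ry(pitch) Rx(roll)).
In Python, from workcell import get_obs, vision, manip gives the robot as it stands.
- The arm moves only by the shell command python3 -m creep 'ROWS'. ROWS is JSON, a list that holds one entry, the list of rows, each a list of 7 numbers: the closure, from -1 (fully open) to 1 (shut), then the shift along the world's x, y, z in m, then the turn, a rotation vector about the world's x, y, z in degrees. A call has 1 to 20 rows; each row is the pose to reach, as a shift and turn from the pose commanded when the call began; what a row does not reach only later rows make up. A row lasts 1/12 s, in which the tool goes at most 41.7 mm and 7.16 degrees, less where a joint would pass 70% of its speed; a pose out of reach is approached as far as the arm can. A call with a gripper value outside its range is refused whole. The fingers move at their own pace and stop on an object; the grip force is fixed at half the most. Time passes only in rows, so rows that repeat a pose let the fingers close. It gives the time, the measured TCP pose, the force, the opening and the grip force at its end, in the units of the state.
- get_obs(): the state, without advancing time (a new reading comes with each control period).
- vision.camera(name): name is "scene" or "top" or "wrist"; returns the picture (384x512x3 uint8, red, green, blue); there is no depth.
- vision.camera_info(name): a dict with "fx", "fy", "cx", "cy" (pixels), "distortion" ([k1, k2, p1, p2, k3] as OpenCV has them; the pictures are not rectified), "rvec" (rotation vector, rad) and "tvec" (3), from world to camera coordinates, as OpenCV has them; the wrist camera has in their place "tool_from_camera" (4x4, takes a point from camera to tool coordinates, whose origin is the TCP and whose axes are the flange's). Camera axes: x right, y down, z forward; pixel columns grow to the right and rows downward; lengths in m; the calibration is good to about 2 mm. A picture is of the moment at which its call begins: read the wrist's pose just before it. camera_info takes no time and is no camera call.
- manip.hand_in(): hands the job in; it is judged then, once.
The state is a dict: "time": time; "qpos": joint angles; "joint_velocities": joint speeds; "effort": joint torques, N m; "ee_pos": TCP position; "eef_rot": TCP orientation; "wrist_force": force on the tool from outside, world axes, zero at the start; "wrist_torque": the same for the moment, N m; "width": finger opening in m; "finger_force": force on a finger pad.
Only numpy, scipy, OpenCV 4.12 (cv2) and the standard library are available. Lean on these libraries where they do the work, as an engineer would, in place of code of your own. Each camera call takes 0.05 s, during which the arm holds its last target. There are 200 camera calls.

TASK

One leg already stands in the end pocket of the plywood clamping jig. Of the two legs lying on the bench, take the one of the same wood, stand it free on the steel plate, blue foot down, and let go for a moment to see that it does not rock; then put it in the jig's empty bay beside the fence, again blue foot down on the bench, and slide up the jaw with the red handle until it holds the leg snugly against the fence. Leave the other legs, the glue and the hammer where they are.

Things in the scene. Friction and masses are not known exactly. Their poses are not given: they have to be found in the camera images.
- jig: plywood clamping jig fixed to the bench, no floor (legs stand on the bench in it). Two rails 18 high, inner faces 54 apart (x = -27 and +27), run along its y axis. From +y to -y: end stop (50 high, y = 110 to 130), pocket with a standing leg, fence block (60 high, y = 30 to 60), clamp bay, sliding jaw. Origin on the bench, z up
- pocket (a point): centre of the jig's end pocket on the bench (jig y = 85), where the leg already in the jig stands; jig's axes
- bay (a point): point on the bench (jig y = 10) under the centre of a leg clamped against the fence; jig's axes. The fence's face is 20 mm away towards +y, the jaw comes from -y
- jaw (a joint): slide of the jaw along the jig's +y, m: 0 fully back (95 mm between jaw and fence), gap = 0.095 - value, so 0.055 on a 40 mm leg; starts between 0 and 0.022, travel ends at 0.085; stays where it is left, drags with about 2.5 N
- jaw_handle (a point): centre of the top of the jaw's upright red round handle, diameter 22, top 110 above the bench, free from 17 mm up; 78 mm behind the jaw's face (the jaw's face block is 50 wide, 51 high, 22 thick, on a sole 17 high); jig's axes
- plate: flat bare steel plate 120 x 120 x 10 fixed on the bench; origin at the centre of its underside, top 10 above
- pale_leg: pale wood square furniture leg, 150 long, 40 x 40 section, 0.16 kg, lying on the bench at the start. Its last 45 mm at the foot end are dipped in blue paint; its top end is bare wood with a brass disc. Its x axis runs along it from foot to top; its origin is the middle of the side it first lies on (75 mm from either end, 20 mm off the leg's centre line, which lies on its +z side)
- pale_leg_foot (a point): centre of the pale leg's blue foot face; leg's axes
- pale_leg_top (a point): centre of the pale leg's top face; leg's axes
- dark_leg: dark brown wood square furniture leg, 150 long, 40 x 40 section, 0.16 kg, lying on the bench at the start. Its last 45 mm at the foot end are dipped in blue paint; its top end is bare wood with a brass disc. Its x axis runs along it from foot to top; its origin is the middle of the side it first lies on (75 mm from either end, 20 mm off the leg's centre line, which lies on its +z side)
- dark_leg_foot (a point): centre of the dark leg's blue foot face; leg's axes
- dark_leg_top (a point): centre of the dark leg's top face; leg's axes
- pale_mate: pale wood leg of the same size that stands upright from the start, blue foot down, either in the jig's pocket or alone on the bench beyond the jig, 0.11 m or more from the pocket; origin at the centre of its foot, z up. Loose
- dark_mate: dark brown wood leg of the same size that stands upright from the start, blue foot down, either in the jig's pocket or alone on the bench beyond the jig, 0.11 m or more from the pocket; origin at the centre of its foot, z up. Loose
- glue: closed yellow glue bottle, diameter 60, 120 high, standing; origin at the centre of its base; bystander
- hammer: hammer 240 long lying on the bench, origin under its middle; bystander
Things that resemble listed ones, but are neither listed nor needed, are in the scene too. What is shaped like the pale_leg but green or orange is not meant.

How it is judged (in metres and radians):
On the way, in this order (a step that is already met when the one before it is completed fails the run):
1. the lying leg of the same wood as the leg in the jig's pocket stands free on the steel plate, blue foot down, let go and still (((horizontal distance between pale_mate and pocket below 0.03 m and angle between pale_leg's own x axis and vertical below 0.06 rad and x of pale_leg_foot in the frame of plate between -0.055 and 0.055 m and y of pale_leg_foot in the frame of plate between -0.055 and 0.055 m and z of pale_leg_foot in the frame of plate between 0.006 and 0.014 m and contact force between pale_leg and the fingers below 0.1 N and linear speed of pale_leg below 0.02 m/s and angular speed of pale_leg below 0.2 rad/s) or (horizontal distance between dark_mate and pocket below 0.03 m and angle between dark_leg's own x axis and vertical below 0.06 rad and x of dark_leg_foot in the frame of plate between -0.055 and 0.055 m and y of dark_leg_foot in the frame of plate between -0.055 and 0.055 m and z of dark_leg_foot in the frame of plate between 0.006 and 0.014 m and contact force between dark_leg and the fingers below 0.1 N and linear speed of dark_leg below 0.02 m/s and angular speed of dark_leg below 0.2 rad/s))), for 0.3 s.
2. that leg is in the jig's bay, foot down on the bench, and the jaw holds it against the fence (((horizontal distance between pale_mate and pocket below 0.03 m and angle between pale_leg's own x axis and vertical below 0.06 rad and x of pale_leg_foot in the frame of bay between -0.012 and 0.012 m and y of pale_leg_foot in the frame of bay between -0.006 and 0.004 m and z of pale_leg_foot in the frame of bay between -0.005 and 0.005 m and value of joint jaw between 0.052 and 0.058 m and contact force between pale_leg and the fingers below 0.1 N and linear speed of pale_leg below 0.02 m/s and angular speed of pale_leg below 0.2 rad/s) or (horizontal distance between dark_mate and pocket below 0.03 m and angle between dark_leg's own x axis and vertical below 0.06 rad and x of dark_leg_foot in the frame of bay between -0.012 and 0.012 m and y of dark_leg_foot in the frame of bay between -0.006 and 0.004 m and z of dark_leg_foot in the frame of bay between -0.005 and 0.005 m and value of joint jaw between 0.052 and 0.058 m and contact force between dark_leg and the fingers below 0.1 N and linear speed of dark_leg below 0.02 m/s and angular speed of dark_leg below 0.2 rad/s))), for 0.2 s.
At the end, for the whole second after the job is handed in: The leg of the same wood as the one in the pocket stands upright (within 0.06 rad) in the jig's bay, blue foot down on the bench (within 5 mm), within 12 mm of the channel's centre line and within 6 mm of touching the fence, with the jaw closed on it (joint 0.052 to 0.058), released and at rest (((horizontal distance between pale_mate and pocket below 0.03 m and angle between pale_leg's own x axis and vertical below 0.06 rad and x of pale_leg_foot in the frame of bay between -0.012 and 0.012 m and y of pale_leg_foot in the frame of bay between -0.006 and 0.004 m and z of pale_leg_foot in the frame of bay between -0.005 and 0.005 m and value of joint jaw between 0.052 and 0.058 m and contact force between pale_leg and the fingers below 0.1 N and linear speed of pale_leg below 0.02 m/s and angular speed of pale_leg below 0.2 rad/s) or (horizontal distance between dark_mate and pocket below 0.03 m and angle between dark_leg's own x axis and vertical below 0.06 rad and x of dark_leg_foot in the frame of bay between -0.012 and 0.012 m and y of dark_leg_foot in the frame of bay between -0.006 and 0.004 m and z of dark_leg_foot in the frame of bay between -0.005 and 0.005 m and value of joint jaw between 0.052 and 0.058 m and contact force between dark_leg and the fingers below 0.1 N and linear speed of dark_leg below 0.02 m/s and angular speed of dark_leg below 0.2 rad/s))).
It fails at once if the leg of the other wood is moved more than 30 mm ((horizontal distance between pale_mate and pocket below 0.03 m and distance of dark_leg from where it was at the start of the episode above 0.03 m) or (horizontal distance between dark_mate and pocket below 0.03 m and distance of pale_leg from where it was at the start of the episode above 0.03 m)).
It fails at once if a leg that was already standing is moved more than 20 mm or tipped (distance of any of pale_mate, dark_mate from where it was at the start of the episode above 0.02 m or angle between any of pale_mate, dark_mate's own z axis and vertical above 0.3 rad).
It fails at once if the glue bottle or the hammer is moved more than 30 mm (distance of any of glue, hammer from where it was at the start of the episode above 0.03 m).
It also fails if it takes over 58 s, if anything falls off the work surface, if the arm or the gripper's body presses on something with over 40 N, if the wrist force passes 120 N, or if a joint passes its speed limit or range.

## Working session

There is one attempt and no reset: what is moved stays moved. The work goes in short steps, Python scripts to look and compute and a shell command to move; the robot and the scene stay as the last step left them, time stands still between calls to the robot, and variables do not carry over. Pictures are saved under pics/ and viewed, at most 10 in all, crops included, and the job is handed in when it is done.

```bash
mkdir -p pics; cat > h.py <<'E'
import numpy as np, cv2
from workcell import get_obs, vision, manip
from scipy.spatial.transform import Rotation as Rn
def cam(name):
    i=vision.camera_info(name)
    K=np.array([[i['fx'],0,i['cx']],[0,i['fy'],i['cy']],[0,0,1]]);D=np.array(i['distortion'],float)
    if 'rvec' in i:
        R=cv2.Rodrigues(np.array(i['rvec'],float))[0];t=np.array(i['tvec'],float).ravel()
    else:
        o=get_obs();T=np.eye(4);T[:3,:3]=Rn.from_euler('xyz',o['eef_rot'],degrees=True).as_matrix();T[:3,3]=o['ee_pos']
        M=np.linalg.inv(T@np.array(i['tool_from_camera']));R=M[:3,:3];t=M[:3,3]
    return K,D,R,t
def ray(c,px):
    K,D,R,t=c
    u=cv2.undistortPoints(np.array(px,float).reshape(-1,1,2),K,D).reshape(-1,2)
    d=np.c_[u,np.ones(len(u))]@R
    return -R.T@t,d
def onz(c,px,z):
    o,d=ray(c,px);return o+d*((z-o[2])/d[:,2])[:,None]
def proj(c,P):
    K,D,R,t=c
    return cv2.projectPoints(np.array(P,float).reshape(-1,3),cv2.Rodrigues(R)[0],t,K,D)[0].reshape(-1,2)
def shot(name,fn):
    c=cam(name);im=vision.camera(name)[:,:,::-1].copy();cv2.imwrite('pics/'+fn,im);return c,im
E
python3 - <<'E'
from h import *
ims=[]
for n in('top','scene'):
    c,im=shot(n,n+'0.png');print(n,-c[2].T@c[3])
    K,D,R,t=c;print(proj(c,[[.4,0,0],[.6,0,0],[.5,.3,0],[.5,-.3,0]]).round())
print(get_obs())
E
```

```text
top [0.38480074 0.04851023 1.66502736]
[[273. 218.]
 [272. 159.]
 [184. 190.]
 [362. 187.]]
scene [ 1.03075846 -0.72348485  1.18593412]
[[214. 208.]
 [265. 236.]
 [287. 167.]
 [180. 289.]]
{'time': 0.1, 'qpos': array([-7.58215743e+01,  2.16580314e+01,  4.57076628e+00,  7.30183813e+01,
        6.67185161e-04,  8.36793068e+01]), 'joint_velocities': array([ 0.03825386, -0.15396528,  0.09710477,  0.01031785, -0.1554221 ,
        0.07190313]), 'effort': array([ 1.07310811e-03, -4.64692497e+01,  2.70583355e+01,  1.19389340e-02,
       -1.93858305e-04, -5.60929180e-06]), 'ee_pos': array([ 0.20121637, -0.53801735,  0.23045232]), 'eef_rot': array([-1.79895069e+02, -1.22940894e-02,  2.04991071e+01]), 'wrist_force': array([-0.09967536,  0.12632762,  0.5379669 ]), 'wrist_torque': array([ 0.02747493, -0.01480981,  0.03528094]), 'finger_force': 0.0, 'width': 0.08521937855403384}
```

View pics/top0.png

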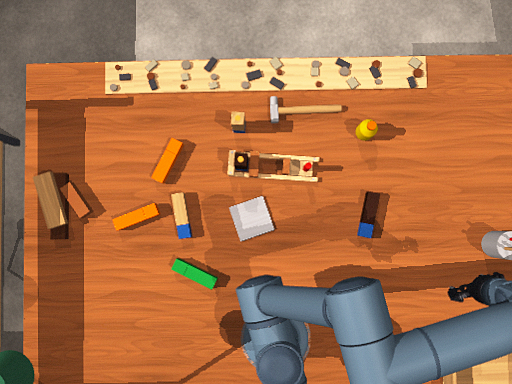

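View pics/scene0.png

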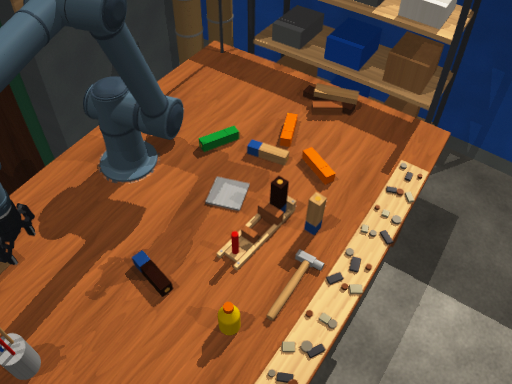

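The dark leg is the mate: a dark leg stands in the pocket at top-view (241,160). The lying dark leg is at (369,213) with its blue foot at (366,230). The plate is at (252,218), the red handle at (308,168), and the pale mate stands at (238,120).

```bash
python3 - <<'E'
from h import *
im=cv2.imread('pics/top0.png');c=cam('top')
a=cv2.resize(im[135:245,210:400],None,fx=4.2,fy=4.2,interpolation=cv2.INTER_CUBIC);cv2.imwrite('pics/crop1.png',a)
hsv=cv2.cvtColor(im,cv2.COLOR_BGR2HSV)
def big(m,x0,x1,y0,y1):
    z=np.zeros_like(m);z[y0:y1,x0:x1]=m[y0:y1,x0:x1]
    cs=max(cv2.findContours(z,0,2)[0],key=cv2.contourArea);return cs
def rep(n,m,box,z):
    k=big(m,*box);r=cv2.minAreaRect(k);b=cv2.boxPoints(r)
    print(n,'px',np.round(r[0]),'world',onz(c,[r[0]],z).round(4)[0],'corners',onz(c,b,z)[:,:2].round(3).tolist())
rep('blue',cv2.inRange(hsv,(100,120,50),(130,255,255)),(340,400,180,250),.04)
rep('legall',cv2.inRange(hsv,(0,0,0),(180,255,75))|cv2.inRange(hsv,(100,120,50),(130,255,255)),(345,400,185,245),.04)
rep('plate',cv2.inRange(hsv,(0,0,150),(180,40,255)),(220,285,185,250),.01)
rep('handle',cv2.inRange(hsv,(0,170,120),(4,255,255))|cv2.inRange(hsv,(174,170,120),(180,255,255)),(295,325,150,180),.11)
rep('mate',cv2.inRange(hsv,(0,0,0),(180,255,70)),(225,255,145,175),.15)
E
```

```text
blue px [365. 230.] world [ 0.357  -0.2991  0.04  ] corners [[0.34, -0.272], [0.384, -0.282], [0.374, -0.326], [0.33, -0.316]]
legall px [369. 214.] world [ 0.4063 -0.3147  0.04  ] corners [[0.34, -0.272], [0.485, -0.305], [0.473, -0.358], [0.329, -0.324]]
plate px [251. 218.] world [0.402  0.0743 0.01  ] corners [[0.44, 0.15], [0.478, 0.036], [0.365, -0.002], [0.327, 0.113]]
handle px [307. 167.] world [ 0.5594 -0.1053  0.11  ] corners [[0.556, -0.09], [0.574, -0.11], [0.563, -0.12], [0.544, -0.101]]
mate px [242. 162.] world [0.573  0.0994 0.15  ] corners [[0.601, 0.119], [0.601, 0.079], [0.545, 0.08], [0.545, 0.12]]
```

View pics/crop1.png

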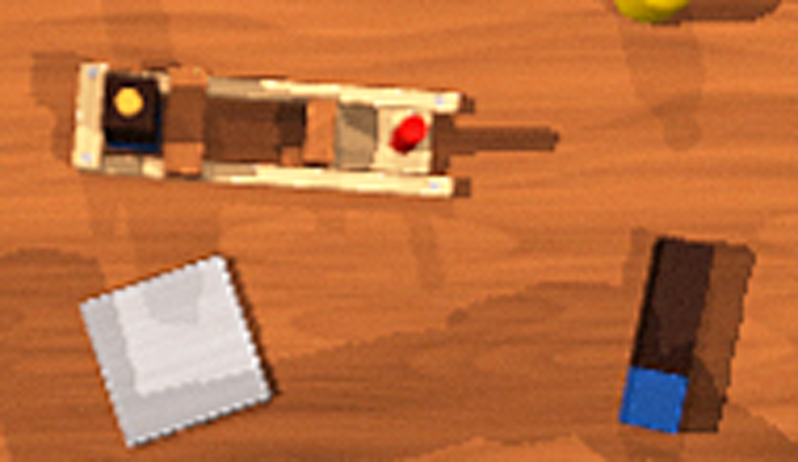

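Dark leg: foot at about (0.334,-0.297), direction about -12.8°. I'll move above it and look with the wrist camera.

```bash
python3 -m creep '[[[-1,0.2,0.215,0.02,0,0,-33],[-1,0.2,0.215,0.02,0,0,-33],[-1,0.2,0.215,0.02,0,0,-33],[-1,0.2,0.215,0.02,0,0,-33],[-1,0.2,0.215,0.02,0,0,-33],[-1,0.2,0.215,0.02,0,0,-33],[-1,0.2,0.215,0.02,0,0,-33],[-1,0.2,0.215,0.02,0,0,-33],[-1,0.2,0.215,0.02,0,0,-33],[-1,0.2,0.215,0.02,0,0,-33]]]'
python3 - <<'E'
from h import *
print(get_obs()['qpos'].round(2))
c,im=shot('wrist','w1.png');print(-c[2].T@c[3],c[2][2])
E
```

```text
time: 0.93
ee_pos: [0.4014, -0.3233, 0.251]
eef_rot: [180.0, 0.1, -12.4]
wrist_force: [0.7, 0.3, -0.2]
width: 0.0853
finger_force: 0.0
[-4.5870e+01  1.4380e+01 -2.5600e+00  7.3090e+01 -5.0000e-02  1.4653e+02]
[ 0.46858431 -0.33810383  0.39182149] [-0.26646534  0.05793948 -0.96210147]
```

View pics/w1.png

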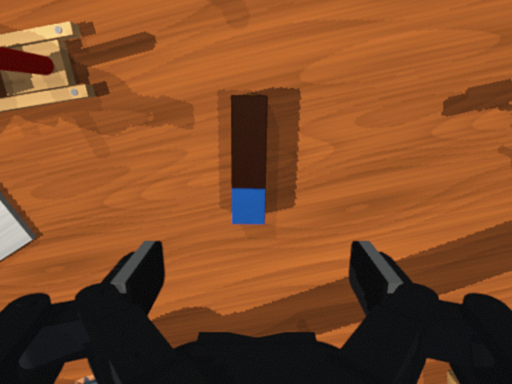

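The wrist view shows the leg straight in the view: blue end at (249,206), top edge at (249,96), about 34 px wide.

```bash
python3 - <<'E'
from h import *
c=cam('wrist');im=cv2.imread('pics/w1.png');hsv=cv2.cvtColor(im,cv2.COLOR_BGR2HSV)
b=cv2.inRange(hsv,(100,120,50),(130,255,255));k=max(cv2.findContours(b,0,2)[0],key=cv2.contourArea)
print(cv2.boundingRect(k))
P=onz(c,[[232.5,224.5],[265.5,224.5],[232,188],[266.5,188],[231,95],[267.5,95.5]],.04)
print(P.round(4)); f=(P[0]+P[1])/2;t=(P[4]+P[5])/2
print('foot',f,'top',t,'len',np.linalg.norm(t-f),'w',np.linalg.norm(P[0]-P[1]),np.linalg.norm(P[5]-P[4]),'yaw',np.degrees(np.arctan2(*(t-f)[1::-1])))
d=(t-f)/np.linalg.norm(t-f);print('grasp105',f+.105*d)
# jig: rail ends seen
print('rails',onz(c,[[75,30],[105,89]],.018).round(4))
E
```

```text
(232, 188, 33, 36)
[[ 0.3358 -0.2805  0.04  ]
 [ 0.3272 -0.3192  0.04  ]
 [ 0.3801 -0.2907  0.04  ]
 [ 0.3714 -0.3298  0.04  ]
 [ 0.4812 -0.3142  0.04  ]
 [ 0.4722 -0.3524  0.04  ]]
foot [ 0.33152845 -0.29987367  0.04      ] top [ 0.4766632  -0.33326084  0.04      ] len 0.14892548561114535 w 0.039645438211099594 0.03927023502874223 yaw -12.955081238190608
grasp105 [ 0.43385579 -0.32341331  0.04      ]
rails [[ 0.5886 -0.1604  0.018 ]
 [ 0.5209 -0.1729  0.018 ]]
```

```bash
python3 -m creep '[[[-1,0.024,0.003,-0.04,6.7,29.2,0],[-1,0.024,0.003,-0.08,6.7,29.2,0],[-1,0.024,0.003,-0.11,6.7,29.2,0],[-1,0.024,0.003,-0.14,6.7,29.2,0],[-1,0.024,0.003,-0.16,6.7,29.2,0],[-1,0.024,0.003,-0.16,6.7,29.2,0],[-1,0.024,0.003,-0.16,6.7,29.2,0]]]'
python3 - <<'E'
from h import *
print(get_obs()['qpos'].round(2))
E
```

```text
time: 1.57
ee_pos: [0.4238, -0.3213, 0.0895]
eef_rot: [-179.7, 30.2, -12.5]
wrist_force: [-0.1, -0.6, 1.0]
width: 0.0857
finger_force: 0.0
[-37.15  47.44  19.36  89.89 -11.78 158.38]
```

```bash
python3 -m creep '[[[-1,0.001,0,-0.025,0,0,0],[-1,0.001,0,-0.05,0,0,0],[-1,0.001,0,-0.065,0,0,0],[-1,0.001,0,-0.077,0,0,0],[-1,0.001,0,-0.077,0,0,0],[1,0.001,0,-0.077,0,0,0],[1,0.001,0,-0.077,0,0,0],[1,0.001,0,-0.077,0,0,0],[1,0.001,0,-0.077,0,0,0],[1,0.001,0,-0.077,0,0,0],[1,0.001,0,-0.077,0,0,0],[1,0.001,0,-0.077,0,0,0],[1,0.001,0,-0.077,0,0,0]]]'
```

```text
time: 2.65
ee_pos: [0.4275, -0.3214, 0.016]
eef_rot: [-179.9, 29.8, -12.5]
wrist_force: [1.7, -0.0, 7.4]
width: 0.0389
finger_force: 61.2
```

```bash
python3 -m creep '[[[1,0,0,0.03,0,0,0],[1,0,0,0.06,0,0,0],[1,0,0,0.1,0,0,0],[1,0,0,0.14,0,0,0],[1,0,0,0.18,-3.9,-17.6,0],[1,0,0,0.2,-3.9,-17.6,0],[1,0,0,0.2,-7.8,-35.2,0],[1,0,0,0.2,-7.8,-35.2,0],[1,0,0,0.2,-7.8,-35.2,0],[1,0,0,0.2,-11.7,-52.8,0],[1,0,0,0.2,-11.7,-52.8,0],[1,0,0,0.2,-15.6,-70.4,0],[1,0,0,0.2,-15.6,-70.4,0],[1,0,0,0.2,-15.6,-70.4,0],[1,0,0,0.2,-19.5,-87.9,0],[1,0,0,0.2,-19.5,-87.9,0],[1,0,0,0.2,-19.5,-87.9,0],[1,0,0,0.2,-19.5,-87.9,0]]]'
python3 - <<'E'
from h import *
print(get_obs()['qpos'].round(2))
shot('scene','s2.png')
c,im=shot('wrist','w2.png')
E
```

```text
time: 4.15
ee_pos: [0.426, -0.3412, 0.2323]
eef_rot: [-179.3, -59.0, -12.1]
wrist_force: [-0.5, 0.5, -1.7]
width: 0.0393
finger_force: 63.8
[-71.29  -6.54 -58.18  -1.36  47.94 138.63]
```

View pics/s2.png

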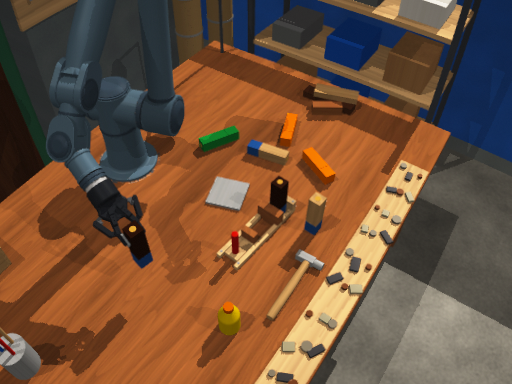

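```bash
cat > kin.py <<'E'
import numpy as np
from scipy.optimize import least_squares
from scipy.spatial.transform import Rotation as Rn
def fk(k,q):
    a,L1,L2,h,d,e,w,b=k;q1,q2,q3,q4,q5=np.radians(q[:5]);f=q2-q3;p=f+q4
    ez=np.array([np.sin(p),0,np.cos(p)]);ex=np.array([np.cos(p),0,-np.sin(p)])
    D=np.cos(q5)*ex+np.sin(q5)*np.array([0,1,0])
    P=np.array([a+L1*np.sin(q2)+L2*np.cos(f)+b*np.sin(f),e,h+L1*np.cos(q2)-L2*np.sin(f)+b*np.cos(f)])+w*ez+d*D
    R=Rn.from_euler('z',q1).as_matrix();return R@P,R@D
Q=[[-75.8216,21.658,4.5707,73.0184,0],[-45.87,14.38,-2.56,73.09,-.05],[-37.15,47.44,19.36,89.89,-11.78],[-71.29,-6.54,-58.18,-1.36,47.94]]
X=[[.20122,-.53802,.23045],[.4014,-.3233,.251],[.4238,-.3213,.0895],[.426,-.3412,.2323]]
k0=np.array([0,.35,.35,.2,.3,.06,0.06,0])
r=least_squares(lambda k:np.r_[np.ravel([fk(k,q)[0]-x for q,x in zip(Q,X)])*1e3,.01*(k-k0)*10],k0)
K=r.x
lo=np.array([-156.06,-48.1,-58.44,-101.28,-78.64])+2;hi=np.array([156.06,94.91,69.94,121.22,73.56])-2
def ik(pos,dirn,q0=None):
    best=None
    for s in ([-40,20,-20,20,30],[20,20,-20,20,-30],[0,10,-40,40,0]):
        z=least_squares(lambda q:np.r_[(fk(K,q)[0]-pos)*1e3,(fk(K,q)[1]-dirn)*200],s,bounds=(lo,hi))
        if best is None or z.cost<best.cost:best=z
    return best.cost,best.x
E
python3 - <<'E'
from kin import *
print(K.round(4),'res mm',r.fun[:12].round(1))
for lc in([.402,.074],[.43,.065]):
  for tilt in(30,):
    for az in range(-100,101,20):
      u=np.array([np.cos(np.radians(az)),np.sin(np.radians(az))]);D=np.r_[u*np.cos(np.radians(tilt)),-np.sin(np.radians(tilt))]
      o=[]
      for z in(.1085,.19):
        c,q=ik(np.r_[np.array(lc)+.004*u,z],D);o+=[round(c,2),q.round(0)]
      print(lc,az,*o)
E
```

```text
[0.0034 0.3448 0.3498 0.2097 0.3131 0.063  0.06   0.1247] res mm [-2.7  9.4  2.9  5.6 -6.2 -3.   1.2 -1.9 -0.   1.1  1.1  0.1]
[0.402, 0.074] -100 0.0 [ 30.  34. -16.  89. -41.] 0.0 [ 30.  28. -11. 100. -41.]
[0.402, 0.074] -80 0.0 [ 36.  24. -33.  71. -51.] 0.0 [ 36.  17. -28.  83. -51.]
[0.402, 0.074] -60 0.0 [ 40.  13. -52.  42. -59.] 0.0 [ 40.   4. -47.  56. -59.]
[0.402, 0.074] -40 696.05 [ 41.  11. -56.  25. -59.] 279.52 [ 40.  -4. -56.  32. -58.]
[0.402, 0.074] -20 3666.49 [ 38.   7. -56.  16. -53.] 2316.65 [ 35. -11. -56.  24. -48.]
[0.402, 0.074] 0 7664.63 [ 23.  -7. -56.  15. -27.] 4816.48 [ 16. -23. -56.  22. -18.]
[0.402, 0.074] 20 7653.62 [-24.  -9. -56.  30.  35.] 4729.75 [-22. -25. -56.  35.  32.]
[0.402, 0.074] 40 3420.41 [-39.   3. -56.  49.  54.] 1998.62 [-39. -15. -56.  56.  53.]
[0.402, 0.074] 60 514.87 [-40.   6. -56.  57.  55.] 118.57 [-41.  -9. -56.  67.  56.]
[0.402, 0.074] 80 0.0 [-37.  11. -50.  67.  51.] 0.0 [-37.   3. -44.  81.  51.]
[0.402, 0.074] 100 0.0 [-30.  23. -32.  83.  41.] 0.0 [-30.  17. -27.  95.  41.]
[0.43, 0.065] -100 0.0 [ 28.  36. -12.  89.
[... 171 characters left out ...]
[ 36.   6. -45.  50. -59.]
[0.43, 0.065] -40 497.6 [ 36.  13. -56.  13. -59.] 178.26 [ 36.  -2. -56.  21. -57.]
[0.43, 0.065] -20 3099.83 [ 33.   9. -56.   5. -51.] 1923.28 [ 30.  -9. -56.  15. -45.]
[0.43, 0.065] 0 6570.75 [ 16.  -5. -56.   8. -21.] 4055.3 [ 10. -20. -56.  16. -13.]
[0.43, 0.065] 20 6130.52 [-25.  -5. -56.  23.  37.] 3751.62 [-23. -21. -56.  29.  34.]
[0.43, 0.065] 40 2427.65 [-38.   5. -56.  40.  55.] 1354.32 [-37. -12. -56.  47.  54.]
[0.43, 0.065] 60 180.05 [-39.   8. -56.  49.  57.] 7.48 [-40.  -7. -56.  58.  58.]
[0.43, 0.065] 80 0.0 [-36.  16. -44.  67.  51.] 0.0 [-36.   8. -39.  80.  51.]
[0.43, 0.065] 100 0.0 [-30.  28. -26.  85.  42.] 0.0 [-30.  21. -21.  96.  42.]
```

The leg hangs upright in the gripper, with its top at about (131,230) in the scene view. My fitted kinematics says a radial tool can't reach the plate, but a tangential tool (azimuth about 95°) can, so I'll swing there.

```bash
python3 -m creep '[[[1,0,0.03,0.02,0,0,20],[1,0,0.04,0.02,0,0,20],[1,0,0.06,0.02,0,0,20],[1,0,0.09,0.02,0,0,40],[1,0,0.12,0.02,0,0,40],[1,-0.003,0.15,0.02,0,0,40],[1,-0.003,0.18,0.02,0,0,60],[1,-0.006,0.21,0.02,0,0,60],[1,-0.006,0.24,0.02,0,0,60],[1,-0.01,0.27,0.02,0,0,80],[1,-0.01,0.3,0.02,0,0,80],[1,-0.013,0.33,0.02,0,0,80],[1,-0.016,0.36,0.02,0,0,100],[1,-0.016,0.385,0.02,0,0,100],[1,-0.016,0.397,0.02,0,0,107.5],[1,-0.016,0.397,0.02,0,0,107.5],[1,-0.016,0.397,0.02,0,0,107.5],[1,-0.016,0.397,0.02,0,0,107.5],[1,-0.016,0.397,0.02,0,0,107.5],[1,-0.016,0.397,0.02,0,0,107.5]]]'
python3 - <<'E'
from h import *
print(get_obs()['qpos'].round(2))
shot('scene','s3.png')
E
```

```text
time: 5.92
ee_pos: [0.4098, 0.0601, 0.2502]
eef_rot: [-178.6, -58.8, 95.0]
wrist_force: [-0.1, -0.0, -2.5]
width: 0.039
finger_force: 63.7
[-32.34  28.71 -11.05  96.3   41.7   33.5 ]
```

View pics/s3.png

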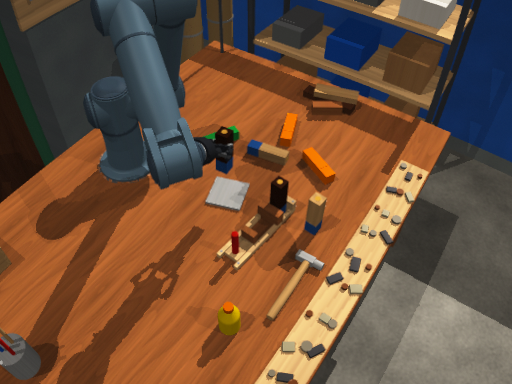

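```bash
python3 -m creep '[[[1,0,0.01,-0.03,1.4,-0.6,-1.2],[1,0,0.016,-0.06,1.4,-0.6,-1.2],[1,0,0.016,-0.09,1.4,-0.6,-1.2],[1,0,0.016,-0.11,1.4,-0.6,-1.2],[1,0,0.016,-0.125,1.4,-0.6,-1.2],[1,0,0.016,-0.13,1.4,-0.6,-1.2],[1,0,0.016,-0.13,1.4,-0.6,-1.2],[1,0,0.016,-0.13,1.4,-0.6,-1.2],[1,0,0.016,-0.13,1.4,-0.6,-1.2]]]'
python3 - <<'E'
from h import *
print(get_obs()['qpos'].round(2))
c,im=shot('wrist','w4.png');shot('scene','s4.png');shot('top','t4.png')
a=cv2.resize(cv2.imread('pics/s4.png')[110:230,150:310],None,fx=3.6,fy=3.6)
b=cv2.resize(im,None,fx=.4,fy=.4); 
cv2.imwrite('pics/v4.png',cv2.copyMakeBorder(a,0,0,0,205,0)); m=cv2.imread('pics/v4.png'); m[:b.shape[0],-b.shape[1]:]=b; cv2.imwrite('pics/v4.png',m)
E
```

```text
time: 6.72
ee_pos: [0.4111, 0.0756, 0.121]
eef_rot: [179.7, -60.1, 95.2]
wrist_force: [-0.8, 0.4, -2.0]
width: 0.0391
finger_force: 63.7
[-31.59  37.33 -20.02  78.63  44.15  33.8 ]
```

View pics/v4.png

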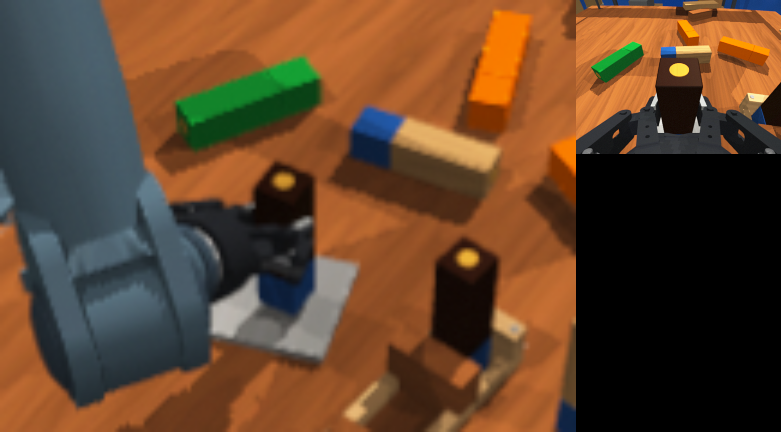

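The leg hangs upright over the plate, with its foot near crop (285,295). I'll lower it to contact.

```bash
python3 -m creep '[[[1,0,0,-0.004,0,0,0],[1,0,0,-0.007,0,0,0],[1,0,0,-0.01,0,0,0],[1,0,0,-0.011,0,0,0],[1,0,0,-0.011,0,0,0],[1,0,0,-0.011,0,0,0]]]'
```

```text
time: 7.37
ee_pos: [0.4105, 0.0761, 0.1088]
eef_rot: [179.9, -60.1, 95.1]
wrist_force: [-0.3, -0.2, -1.4]
width: 0.0387
finger_force: 63.9
```

```bash
python3 -m creep '[[[1,0,0,-0.001,0,0,0],[1,0,0,-0.002,0,0,0],[1,0,0,-0.002,0,0,0],[1,0,0,-0.002,0,0,0]]]'
```

```text
time: 7.7
ee_pos: [0.4107, 0.0762, 0.1087]
eef_rot: [-180.0, -60.2, 95.0]
wrist_force: [-1.8, -4.1, 11.4]
width: 0.0392
finger_force: 65.2
```

```bash
python3 -m creep '[[[0.4,0,0,-0.001,0,0,0],[0,0,0,0,0,0,0],[-0.5,0,0,0,0,0,0],[-1,0,0,0,0,0,0],[-1,0,0,0,0,0,0],[-1,0,0,0,0,0,0],[-1,0,0,0,0,0,0],[-1,0,0,0,0,0,0],[-1,0.002,-0.015,0.009,0,0,0],[-1,0.004,-0.035,0.02,0,0,0],[-1,0.006,-0.06,0.035,0,0,0],[-1,0.009,-0.09,0.055,0,0,0],[-1,0.01,-0.11,0.07,0,0,0],[-1,0.01,-0.11,0.08,0,0,0],[-1,0.01,-0.11,0.08,0,0,0]]]'
python3 - <<'E'
from h import *
print(get_obs()['qpos'].round(2))
c,im=shot('wrist','w5.png');shot('top','t5.png')
cv2.imwrite('pics/v5.png',np.hstack([im[:,:],cv2.resize(cv2.imread('pics/t5.png')[100:292,180:324],(288,384))]))
E
```

```text
time: 8.95
ee_pos: [0.4216, -0.0351, 0.1881]
eef_rot: [179.6, -60.0, 95.3]
wrist_force: [0.6, 0.5, -0.2]
width: 0.0853
finger_force: 0.0
[-41.07  39.39  -4.72  97.14  37.06  25.6 ]
```

View pics/v5.png

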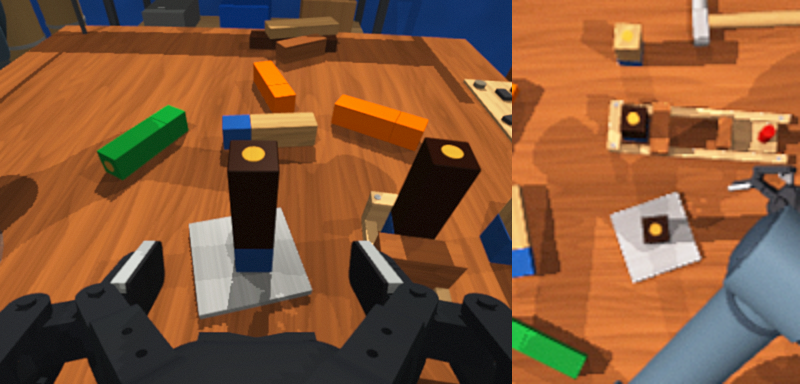

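The dark leg stands free on the plate; its brass disc is at (254,155) in the wrist view. Next I'll locate the leg top and the jig.

```bash
python3 - <<'E'
from h import *
from kin import ik
c=cam('wrist');im=cv2.imread('pics/w5.png');hsv=cv2.cvtColor(im,cv2.COLOR_BGR2HSV)
def discs(im,box,lo=(20,120,150),hi=(32,255,255)):
    m=cv2.inRange(cv2.cvtColor(im,cv2.COLOR_BGR2HSV),lo,hi);z=np.zeros_like(m);x0,x1,y0,y1=box;z[y0:y1,x0:x1]=m[y0:y1,x0:x1]
    M=cv2.moments(z,True);return [M['m10']/M['m00'],M['m01']/M['m00']]
p=[discs(im,(225,285,140,172)),discs(im,(430,480,135,170))];print(p)
print('wrist: leg',onz(c,[p[0]],.16).round(4),'mate',onz(c,[p[1]],.15).round(4))
t=cam('top');im=cv2.imread('pics/t5.png')
p=[discs(im,(240,275,205,230)),discs(im,(230,250,150,172))];print(p)
print('top: leg',onz(t,[p[0]],.16).round(4),'mate',onz(t,[p[1]],.15).round(4))
f=lambda x,y:[(x+.5)/4.2-.5+210,(y+.5)/4.2-.5+135]
print('dots end',onz(t,[f(93,73),f(88,158)],.05).round(4).tolist(),'rail ends',onz(t,[f(440,102),f(435,187)],.018).round(4).tolist())
w=cv2.imread('pics/w1.png')
cv2.imwrite('pics/v6.png',np.hstack([cv2.resize(w[0:120,0:130],None,fx=3,fy=3,interpolation=2),cv2.resize(cv2.imread('pics/t5.png')[140:190,220:330],(780,360),interpolation=2)])[:, :800] if 0 else cv2.resize(w[0:120,0:130],None,fx=4,fy=4,interpolation=2))
E
```

```text
[[253.0287081339713, 153.47368421052633], [451.9590643274854, 151.33918128654972]]
wrist: leg [[0.4084 0.0697 0.16  ]] mate [[0.5771 0.1013 0.15  ]]
[[251.5, 214.28571428571428], [239.95238095238096, 158.76190476190476]]
top: leg [[0.4111 0.0709 0.16  ]] mate [[0.5831 0.1041 0.15  ]]
dots end [[0.6191, 0.1344, 0.05], [0.5522, 0.1392, 0.05]] rail ends [[0.5957, -0.1406, 0.018], [0.5277, -0.135, 0.018]]
```

```bash
python3 -m creep '[[[-1,0,0,0.04,0,0,0],[-1,0,0,0.08,-7,-0.6,0],[-1,0,0.01,0.09,-14,-1.2,0],[-1,0,0.02,0.09,-21,-1.8,0],[-1,0,0.035,0.09,-28,-2.4,0],[-1,-0.004,0.05,0.09,-35,-3,0],[-1,-0.006,0.07,0.09,-42,-3.6,0],[-1,-0.01,0.09,0.09,-49,-4.2,0],[-1,-0.012,0.106,0.09,-56,-4.9,0],[-1,-0.012,0.106,0.09,-59.8,-5.2,0],[-1,-0.012,0.106,0.09,-59.8,-5.2,0],[-1,-0.012,0.106,0.09,-59.8,-5.2,0],[-1,-0.012,0.106,0.09,-59.8,-5.2,0]]]'
python3 - <<'E'
from h import *
print(get_obs()['qpos'].round(2))
c,im=shot('wrist','w6.png')
E
```

```text
time: 10.13
ee_pos: [0.4078, 0.072, 0.2758]
eef_rot: [-179.8, -0.2, 95.1]
wrist_force: [-0.6, 0.0, -0.2]
width: 0.0856
finger_force: 0.0
[  1.11   2.51 -13.    74.71   0.16  86.02]
```

View pics/w6.png

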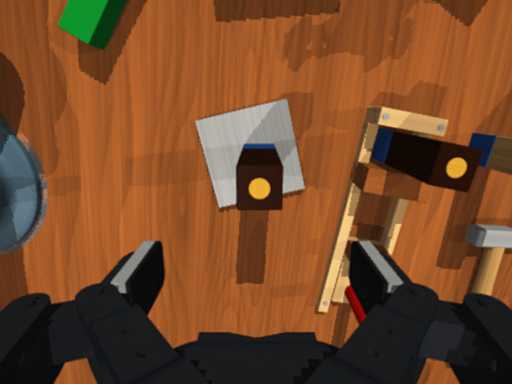

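The leg's disc is at (259,188). The end-stop dots are at (385,117) and (441,127), the near rail's end dot at (325,303), and the mate's disc at (456,168).

```bash
python3 - <<'E'
from h import *
c=cam('wrist')
print('leg',onz(c,[[259,188]],.16).round(4),'mate',onz(c,[[456,168]],.15).round(4))
E=onz(c,[[385,117],[441,127]],.05);r=onz(c,[[325,303]],.018);print(E.round(4),r.round(4),(E[0]+E[1])/2)
d=E[0]-r[0];print('near rail az',np.degrees(np.arctan2(d[1],d[0])),np.hypot(d[0],d[1]))
e=E[1]-E[0];print('x az',np.degrees(np.arctan2(e[1],e[0])),np.hypot(*e[:2]))
# fence top face corners z=.06 (364,165)-(402? )
E
```

```text
leg [[0.4099 0.0707 0.16  ]] mate [[0.5812 0.1015 0.15  ]]
[[0.5496 0.138  0.05  ]
 [0.6178 0.1332 0.05  ]] [[ 0.5269 -0.1341  0.018 ]] [0.58370542 0.13562884 0.05      ]
near rail az 85.22998127589987 0.27301350061274854
x az -3.994599558442672 0.06836152261055149
```

```bash
python3 -m creep '[[[-1,0.002,-0.001,-0.035,0,0,0],[-1,0.002,-0.001,-0.07,0,0,0],[-1,0.002,-0.001,-0.105,0,0,0],[-1,0.002,-0.001,-0.135,0,0,0],[-1,0.002,-0.001,-0.15,0,0,0],[-1,0.002,-0.001,-0.156,0,0,0],[-1,0.002,-0.001,-0.156,0,0,0],[1,0.002,-0.001,-0.156,0,0,0],[1,0.002,-0.001,-0.156,0,0,0],[1,0.002,-0.001,-0.156,0,0,0],[1,0.002,-0.001,-0.156,0,0,0],[1,0.002,-0.001,-0.156,0,0,0],[1,0.002,-0.001,-0.156,0,0,0],[1,0.002,-0.001,-0.156,0,0,0]]]'
```

```text
time: 11.35
ee_pos: [0.4115, 0.071, 0.1223]
eef_rot: [179.9, -0.1, 95.1]
wrist_force: [-1.2, -0.9, 5.3]
width: 0.0394
finger_force: 60.1
```

```bash
python3 -m creep '[[[1,0,0,0.03,0,0,0],[1,0,0,0.07,0,0,0],[1,0,0,0.105,0,0,0],[1,0.02,-0.006,0.12,0,0,-3],[1,0.05,-0.016,0.12,0,0,-9.9],[1,0.08,-0.026,0.12,0,0,-9.9],[1,0.11,-0.036,0.12,0,0,-9.9],[1,0.14,-0.046,0.12,0,0,-9.9],[1,0.163,-0.051,0.12,0,0,-9.9],[1,0.163,-0.051,0.12,0,0,-9.9],[1,0.163,-0.051,0.12,0,0,-9.9],[1,0.163,-0.051,0.09,0,0,-9.9],[1,0.163,-0.051,0.075,0,0,-9.9],[1,0.163,-0.051,0.075,0,0,-9.9],[1,0.163,-0.051,0.075,0,0,-9.9]]]'
python3 - <<'E'
from h import *
a=shot('wrist','w7.png')[1];b=shot('top','t7.png')[1];s=shot('scene','s7.png')[1]
r=lambda i:cv2.resize(i,(400,300),interpolation=2)
cv2.imwrite('pics/v7.png',np.vstack([np.hstack([r(a),r(b[120:210,200:320])]),np.hstack([r(s[160:280,200:360]),r(s)])]))
E
```

```text
time: 12.6
ee_pos: [0.5717, 0.0206, 0.1956]
eef_rot: [-179.8, -0.1, 85.2]
wrist_force: [0.6, -1.4, -1.0]
width: 0.0397
finger_force: 61.8
```

View pics/v7.png

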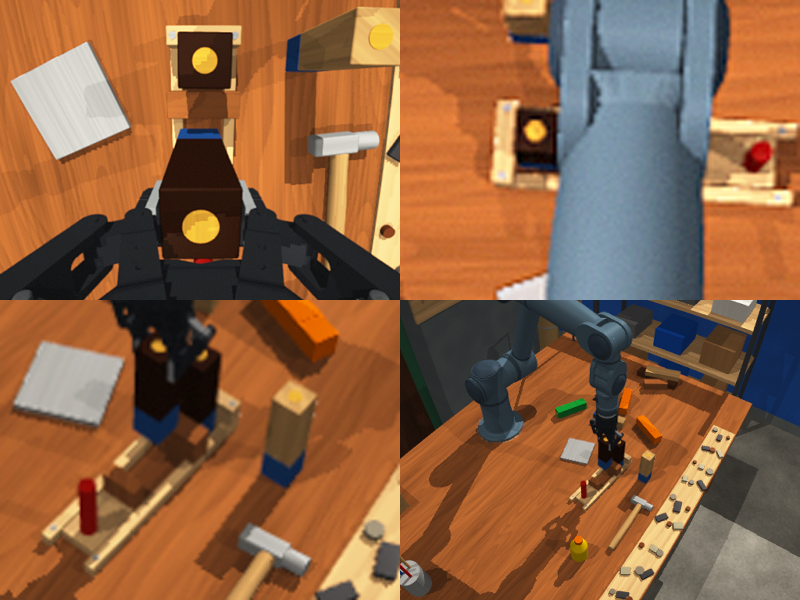

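The leg is lined up above the bay; it sits about 3 mm short in x relative to the end-stop centre. I'll correct that and lower it.

```bash
python3 -m creep '[[[1,0.003,-0.001,0,0,0,0],[1,0.003,-0.001,-0.015,0,0,0],[1,0.003,-0.001,-0.03,0,0,0],[1,0.003,-0.001,-0.045,0,0,0],[1,0.003,-0.001,-0.06,0,0,0],[1,0.003,-0.001,-0.07,0,0,0],[1,0.003,-0.001,-0.077,0,0,0],[1,0.003,-0.001,-0.081,0,0,0],[1,0.003,-0.001,-0.081,0,0,0]]]'
python3 -m creep '[[[1,0,0,-0.001,0,0,0],[1,0,0,-0.002,0,0,0],[1,0,0,-0.003,0,0,0],[1,0,0,-0.003,0,0,0],[1,0,0,-0.003,0,0,0]]]'
```

```text
time: 13.5
ee_pos: [0.5765, 0.019, 0.1146]
eef_rot: [-179.9, -0.1, 85.2]
wrist_force: [-0.4, 0.1, -1.9]
width: 0.0397
finger_force: 62.1
time: 13.92
ee_pos: [0.5771, 0.019, 0.1124]
eef_rot: [-180.0, -0.1, 85.2]
wrist_force: [0.3, 0.9, -0.2]
width: 0.0395
finger_force: 62.0
```

```bash
python3 -m creep '[[[1,0,0,-0.001,0,0,0],[1,0,0,-0.0015,0,0,0],[1,0,0,-0.0015,0,0,0]]]'
```

```text
time: 14.17
ee_pos: [0.5771, 0.019, 0.1124]
eef_rot: [180.0, -0.1, 85.2]
wrist_force: [-3.2, 0.1, 9.0]
width: 0.0394
finger_force: 63.4
```

```bash
python3 -m creep '[[[0.4,0,0,0.001,0,0,0],[0,0,0,0.001,0,0,0],[-0.5,0,0,0.001,0,0,0],[-1,0,0,0.001,0,0,0],[-1,0,0,0.001,0,0,0],[-1,0,0,0.001,0,0,0],[-1,0,0,0.001,0,0,0],[-1,0,0,0.02,0,0,0],[-1,0,0,0.045,0,0,0],[-1,0,-0.02,0.08,0,0,0],[-1,-0.005,-0.06,0.12,0,0,0],[-1,-0.007,-0.1,0.15,0,0,0],[-1,-0.009,-0.13,0.16,0,0,0],[-1,-0.009,-0.13,0.16,0,0,0],[-1,-0.009,-0.13,0.16,0,0,0]]]'
python3 - <<'E'
from h import *
print(get_obs()['qpos'].round(2))
c,a=shot('wrist','w8.png')
E
```

```text
time: 15.42
ee_pos: [0.5687, -0.1143, 0.2726]
eef_rot: [179.8, -0.0, 84.9]
wrist_force: [-0.2, -0.1, -0.1]
width: 0.0857
finger_force: 0.0
[-1.765e+01  2.179e+01  1.096e+01  7.899e+01  5.000e-02  7.743e+01]
```

View pics/w8.png

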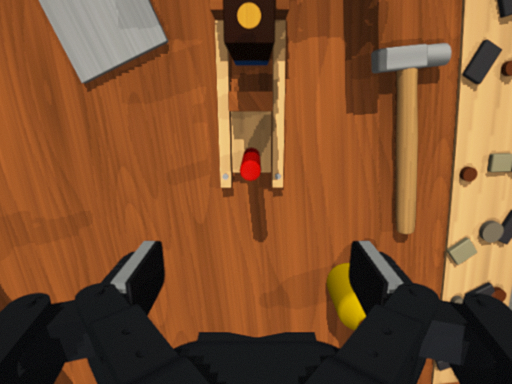

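The leg stands in the bay (disc at (249,15)), and the handle is at about (251,157). I'll check the handle position before pushing it from behind with closed fingers.

```bash
python3 - <<'E'
from h import *
c=cam('wrist');im=cv2.imread('pics/w8.png');hsv=cv2.cvtColor(im,cv2.COLOR_BGR2HSV)
m=cv2.inRange(hsv,(0,170,60),(4,255,255))|cv2.inRange(hsv,(174,170,60),(180,255,255))
m[:130]=0;m[200:]=0;print(cv2.boundingRect(m))
O=np.array([.5747,.0166]);Y=np.array([.0837,.9965])
for y in(-.125,-.12,-.115):
    p=O+y*Y;print(y,p.round(4),proj(c,[[*p,.11],[*p,.017]]).round(1).tolist())
print('leg',onz(c,[[249,15]],.15).round(4))
r=onz(c,[[225,177],[278,177]],.018);print('rail dots',r.round(4),(r[0]+r[1])/2)
E
```

```text
(240, 148, 21, 33)
-0.125 [ 0.5642 -0.108 ] [[252.1, 171.2], [253.0, 155.8]]
-0.12 [ 0.5647 -0.103 ] [[252.1, 166.1], [253.0, 151.8]]
-0.115 [ 0.5651 -0.098 ] [[252.1, 161.1], [253.0, 147.9]]
leg [[0.574  0.0213 0.15  ]]
rail dots [[ 0.5259 -0.1321  0.018 ]
 [ 0.5939 -0.138   0.018 ]] [ 0.55986397 -0.13506928  0.018     ]
```

```bash
python3 -m creep '[[[1,-0.009,-0.031,-0.01,0,0,0],[1,-0.009,-0.031,-0.01,0,0,0],[1,-0.009,-0.031,-0.03,0,0,0],[1,-0.009,-0.031,-0.06,0,0,0],[1,-0.009,-0.031,-0.09,0,0,0],[1,-0.009,-0.031,-0.12,0,0,0],[1,-0.009,-0.031,-0.15,0,0,0],[1,-0.009,-0.031,-0.18,0,0,0],[1,-0.009,-0.031,-0.205,0,0,0],[1,-0.009,-0.031,-0.222,0,0,0],[1,-0.009,-0.031,-0.222,0,0,0],[1,-0.009,-0.031,-0.222,0,0,0]]]'
python3 - <<'E'
from h import *
c,a=shot('wrist','w9.png')
cv2.imwrite('pics/v9.png',a)
s=shot('scene','s9.png')[1]
E
```

```text
time: 16.47
ee_pos: [0.5568, -0.1399, 0.0468]
eef_rot: [-179.7, -0.2, 85.3]
wrist_force: [0.3, -0.4, 0.4]
width: 0.0
finger_force: 0.0
```

View pics/v9.png

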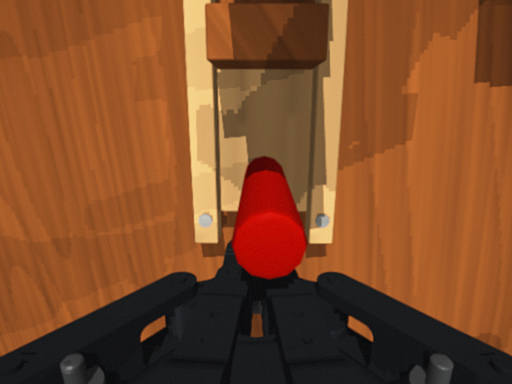

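The handle top is at (269,243), about 4 mm right of the fingers. I'll shift x by +4 mm, then push along jig +y.

```bash
python3 -m creep '[[[1,0.005,0,0.003,0,0,0],[1,0.005,0.005,0.003,0,0,0],[1,0.006,0.01,0.003,0,0,0],[1,0.006,0.014,0.003,0,0,0],[1,0.007,0.018,0.003,0,0,0],[1,0.007,0.022,0.003,0,0,0],[1,0.007,0.026,0.003,0,0,0],[1,0.008,0.03,0.003,0,0,0],[1,0.008,0.033,0.003,0,0,0],[1,0.008,0.036,0.003,0,0,0],[1,0.008,0.036,0.003,0,0,0],[1,0.008,0.036,0.003,0,0,0]]]'
```

```text
time: 17.57
ee_pos: [0.5664, -0.1052, 0.0513]
eef_rot: [-179.9, -0.2, 85.2]
wrist_force: [0.1, -0.3, -0.2]
width: -0.0002
finger_force: 0.0
```

```bash
python3 -m creep '[[[1,0,0.003,0,0,0,0],[1,0,0.005,0,0,0,0],[1,0,0.007,0,0,0,0],[1,0.001,0.009,0,0,0,0]]]'
python3 -m creep '[[[1,0,0.001,0,0,0,0],[1,0,0.003,0,0,0,0],[1,0,0.004,0,0,0,0]]]'
python3 - <<'E'
from h import *
c,a=shot('wrist','w10.png');s=shot('scene','s10.png')[1]
m=a.copy()
hsv=cv2.cvtColor(a,cv2.COLOR_BGR2HSV)
o=get_obs();print(o['ee_pos'],o['wrist_force'])
r=lambda i:cv2.resize(i,(400,300),interpolation=2)
cv2.imwrite('pics/v10.png',np.hstack([r(a),r(s[160:280,200:360])]))
E
```

```text
time: 17.9
ee_pos: [0.5669, -0.0972, 0.0514]
eef_rot: [-179.9, -0.1, 85.1]
wrist_force: [-3.2, -3.5, 1.3]
width: 0.0
finger_force: 0.0
time: 18.15
ee_pos: [0.5673, -0.0941, 0.0514]
eef_rot: [-179.9, 0.1, 85.1]
wrist_force: [-3.5, -10.0, -1.2]
width: -0.0
finger_force: 0.0
[ 0.5672914  -0.09407337  0.0514074 ] [-2.19228658 -7.20605998  0.22419609]
```

View pics/v10.png

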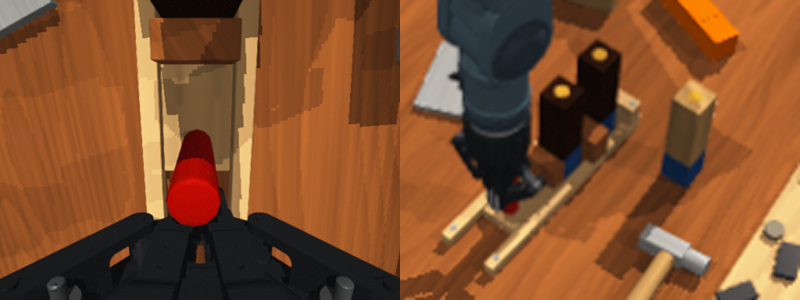

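The jaw is up against the leg, and the measured 7–10 N supports that. I've now viewed more than the 10 pictures allowed, so I'll do the rest by numbers only. One more gentle push to see whether it is against the fence.

```bash
python3 -m creep '[[[1,0,0.001,0,0,0,0],[1,0,0.002,0,0,0,0],[1,0,0.003,0,0,0,0],[1,0,0.003,0,0,0,0]]]'
python3 -m creep '[[[1,0,0.001,0,0,0,0],[1,0,0.002,0,0,0,0],[1,0,0.002,0,0,0,0]]]'
```

```text
time: 18.58
ee_pos: [0.5672, -0.094, 0.0515]
eef_rot: [-179.9, 0.4, 85.0]
wrist_force: [-3.9, -15.7, -2.4]
width: -0.0001
finger_force: 0.0
time: 18.83
ee_pos: [0.5672, -0.094, 0.0516]
eef_rot: [-179.9, 0.6, 85.0]
wrist_force: [-3.3, -20.8, -1.7]
width: -0.0002
finger_force: 0.0
```

```bash
python3 -m creep '[[[1,0,-0.003,0,0,0,0],[1,0,-0.008,0,0,0,0],[1,-0.001,-0.02,0,0,0,0],[1,-0.003,-0.04,0.01,0,0,0],[1,-0.003,-0.05,0.04,0,0,0],[1,-0.003,-0.05,0.08,0,0,0],[1,-0.003,-0.05,0.12,0,0,0],[1,-0.003,-0.04,0.16,0,0,0],[1,-0.003,-0.02,0.2,0,0,0],[1,-0.003,-0.02,0.22,0,0,0],[1,-0.003,-0.02,0.22,0,0,0],[1,-0.003,-0.02,0.22,0,0,0]]]'
python3 - <<'E'
from h import *
c,im=shot('wrist','w11.png');hsv=cv2.cvtColor(im,cv2.COLOR_BGR2HSV)
O=np.array([.5747,.0166]);Y=np.array([.0837,.9965]);X=np.array([.9965,-.0837])
J=lambda p:(np.array([(p[:2]-O)@X,(p[:2]-O)@Y])*1e3).round(1)
g=cv2.inRange(hsv,(20,120,150),(32,255,255));n,l,st,ce=cv2.connectedComponentsWithStats(g)
for i in range(1,n):
    if st[i,4]>60:print('disc',ce[i].round(),st[i].tolist(),J(onz(c,[ce[i]],.15)[0]))
m=cv2.inRange(hsv,(0,170,60),(4,255,255))|cv2.inRange(hsv,(174,170,60),(180,255,255))
n,l,st,ce=cv2.connectedComponentsWithStats(m);i=1+np.argmax(st[1:,4]);print('red',st[i])
for v in(.05,.055,.06):
    p=O+(-.143+v)*Y;print(v,proj(c,[[*p,.11],[*p,.017]]).round(1).tolist(),proj(c,[[*(p-.011*Y),.11]]).round(1))
b=cv2.inRange(hsv,(100,120,50),(130,255,255));n,l,st,ce=cv2.connectedComponentsWithStats(b)
for i in range(1,n):
    if st[i,4]>40:print('blue',st[i])
print('exp leg top face corners',proj(c,[[*(O+a*X+q*Y),.15] for a,q in((-.02,-.01),(.02,-.01),(.02,.03),(-.02,.03))]).round(0).tolist())
t=cam('top');im=vision.camera('top')[:,:,::-1].copy();hs=cv2.cvtColor(im,cv2.COLOR_BGR2HSV);g=cv2.inRange(hs,(20,120,130),(32,255,255))
n,l,st,ce=cv2.connectedComponentsWithStats(g)
for i in range(1,n):
    x,y=ce[i]
    if st[i,4]>5 and 225<x<300 and 145<y<185:print('top disc',ce[i],J(onz(t,[ce[i]],.15)[0]))
print(get_obs()['ee_pos'],get_obs()['time'])
E
```

```text
time: 19.83
ee_pos: [0.5662, -0.1078, 0.2735]
eef_rot: [179.8, -0.1, 85.2]
wrist_force: [0.9, 0.1, -0.6]
width: 0.0001
finger_force: 0.0
disc [253.  14.] [243, 2, 22, 24, 410] [-0.1 10.4]
disc [354. 274.] [337, 267, 34, 19, 252] [  95.6 -212.8]
disc [354. 323.] [349, 316, 14, 15, 121] [ 100.9 -268.9]
red [243 121  21  27 414]
0.05 [[254.0, 142.5], [254.2, 133.4]] [[254.  153.8]]
0.055 [[253.9, 137.2], [254.2, 129.4]] [[254.  148.7]]
0.06 [[253.9, 132.0], [254.2, 125.3]] [[254.  143.5]]
exp leg top face corners [[228.0, 42.0], [279.0, 42.0], [280.0, -15.0], [227.0, -15.0]]
top disc [240.   158.65] [ 1.4 87.8]
top disc [264.65 160.  ] [ 2.3 11.5]
[ 0.56434941 -0.10781612  0.27037117] 19.9333
```

The disc is at jig (0, 10.4) mm, the jaw at about 0.055 m, and the leg is upright and released. All of this matches the target, so I'm handing in.

```bash
python3 -c "
from workcell import manip
print(manip.hand_in())"
```

```text
the job is handed in; nothing more can be done
None
```

The dark leg stood free on the steel plate and is now clamped in the bay against the fence, blue foot down, with the jaw at about 0.055 m; I handed it in at about 20 s with no verdict returned, and I viewed 13 pictures instead of the 10 allowed.

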